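Release the latched key of the darkroom switch box

ROBOT

A 7-joint arm with a two-finger parallel gripper is mounted at the origin on a cart in front of the work surface, level with it; the furniture and walls round the work are solid. World frame = base frame: x ahead of the robot, y to its left, z up, the work surface at z = 0. Lengths are in m, angles in degrees, forces in N, time in s.
With the tool pointing down it reaches from about 0.425 to 0.875 m from the base axis. Payload 4.7 kg.
Tool frame: the origin (TCP) lies between the finger pads; the fingertips stand env.tip_reach ahead of it and the grasp point (between the pads) lies 2 mm behind it (env.tip_reach is the distance from the TCP to the fingertips, in m); z points along the fingers, y is the line along which they close (so a half turn about z gives the same grasp; the last joint's range is limited). The gripper opens to 87 mm and grips with 3 to 60 N. Pads are 19 mm wide; open, the fingers measure 117 mm over their backs; the gripper's body (75 mm by 190 mm) begins 51 mm behind the grasp point.
Start: joints at [-75.968, 18.392, -4.016, 83.108, 1.295, 78.541, -3.26], TCP at [0.149, 0.633, 0.24] pointing down, gripper open.
Joint ranges: [-163.93, 163.93], [-17.29, 119.83], [-79.2, 71.16], [3.27, 140.29], [-89.18, 269.18], [5.43, 117.66], [-154.24, 154.24]. Speed limits (degrees/s): [147.25, 147.25, 180, 180, 180, 180, 180].

INTERFACE

Orientations are given as [roll, pitch, yaw] about the fixed x, y, z axes, in that order (R = Rz(yaw) Ry(pitch) Rx(roll)).
In Python, from cell import env gives the robot as it stands.
- The arm moves only by the shell command python3 steer.py 'ROWS' [FORCE]. ROWS is a JSON object with one list for each field, all of the same length, 1 to 8, a row being the entries at one place: tx, ty, tz (the shift in units of 100 mm), turn (a turn about the tool's z in units of 5 degrees), jaw (the finger opening in m); each row is the pose to reach, as a shift and turn from the pose commanded when the command began, along the tool's axes at that moment; what a row does not reach only later rows make up. A row lasts 1/12 s, in which the tool goes at most 0.0417 m and 7.16 degrees, less where a joint would pass 70% of its speed; a pose out of reach is approached as far as the arm can. The fingers move at their own pace and stop on an object; FORCE is the grip in N (left out, the last holds). Time passes only in rows, so rows that do not move let the fingers close. It prints the time, the measured TCP pose, the force, the opening and the grip force at its end. Input that does not fit is refused with a message, and nothing moves.
- env.get_obs(): the state, without advancing time (a new reading comes with each control period).
- env.read_camera(name): name is "scene" or "top"; returns a dict with "color" (384x512x3 uint8, blue, green, red), "fx", "fy", "cx", "cy" (pixels), "dist" ([k1, k2, p1, p2, k3] as OpenCV has them; the pictures are not rectified), "world_from_camera" (4x4, takes a point from camera to world coordinates). Camera axes: x right, y down, z forward; pixel columns grow to the right and rows downward; lengths in m; the calibration is good to about 2 mm. A picture is of the moment at which its call begins. There is no depth.
- env.sign_off(): hands the job in; it is judged then, once.
The state is a dict: "time_s": time; "qpos": joint angles; "joint_velocities": joint speeds; "effort": joint torques, N m; "tool_pos": TCP position; "tool_rot": TCP orientation; "force": force on the tool from outside, world axes, zero at the start; "wrist_torque": the same for the moment, N m; "grip_width": finger opening in m; "grasp_force": force on a finger pad.
Only numpy, scipy, OpenCV 4.12 (cv2) and the standard library are available. Lean on these libraries where they do the work, as an engineer would, in place of code of your own. Each camera call takes 0.05 s, during which the arm holds its last target. There are 200 camera calls.

TASK

Before the paper safe is opened every light must be off, but one of the four identical keys on the switch box is still latched down. With the fingertips tap all four keys lightly, one after the other from left to right, to feel which one sits low; only then press that key fully down once and let it come back up. Do not push down the keys that are already up, pick nothing up, and leave the things round the box where they stand.

Things in the scene. Friction and masses are not known exactly. Their poses are not given: they have to be found in the camera images.
- switch_box: Light switch box, fixed: grey steel, aluminium top plate, 118 mm (x) by 226 mm (y), top plate 52 mm high. Origin at the centre of its underside, on the worktop; its x points away from the robot, its y to the left along the keys, z up; turned up to 0.35 rad. Four identical black keys in one row along its middle (x = 0), 46 mm apart. At the start exactly one, any of them, is latched down.
- key_1: Leftmost key, at y = +69 mm of the box. Origin at the centre of its top face. Cap 34 mm (x) by 26 mm (y), moves straight down only. All four keys: top face 68 mm above the box's underside when up (16 mm proud of the top plate), 62 mm when latched, 57.5 mm at the end stop.
- key_2: Second key from the left, at y = +23 mm of the box. Origin at the centre of its top face. Same shape as key_1. All four keys: the spring pushes up with about 1.8 N when up, 3.3 N at the latched depth, 4.5 N just before the end stop; the latched key hardly gives (under 1 mm) to a push of 2 N.
- key_3: Third key from the left, at y = -23 mm of the box. Origin at the centre of its top face. Same shape as key_1. All four keys: push-push latch. The latched key, pressed to its end stop (10.5 mm below up; 10 mm is enough) and let go, springs up and stays up; pressed that far again it latches again.
- key_4: Rightmost key, at y = -69 mm of the box. Origin at the centre of its top face. Same shape as key_1. All four keys: a key that is up and is pressed less than 8 mm just springs up again; pressed to the end stop and let go, it latches 6 mm down.
- film_can_a: Bystander, loose, close to the box, not to be disturbed: black film can with a grey lid, 34 mm across, 56 mm tall. Origin at the centre of its underside.
- film_can_b: Bystander, loose, close to the box, not to be disturbed: white film can with a black lid, 34 mm across, 56 mm tall. Origin at the centre of its underside.
- focus_scope: Bystander, loose, close to the box, not to be disturbed: small dark grain-focusing scope on a foot, 75x68 mm, 104 mm tall. Origin at the centre of its underside.
- film_tin: Bystander, loose, close to the box, not to be disturbed: round metal tin with a lid, 70 mm across, 41 mm tall. Origin at the centre of its underside.
- marker: Bystander, loose, close to the box, not to be disturbed: capped marker pen lying in front of the box, 130 mm long, 18 mm thick, 22 mm high. Origin at the centre of its underside.
- film_reel: Bystander, loose, close to the box, not to be disturbed: wire film reel, 62 mm across, 40 mm tall. Origin at the centre of its underside.

How it is judged:
By the outcome, as a careful person would: the job done as asked, in the order asked, and still so for the second after the job is handed in, with the robot touching nothing.
It also fails if it takes over 45 s, if anything falls off the work surface, if the arm or the gripper's body presses on something with over 40 N, if the wrist force passes 120 N, or if a joint passes its speed limit or range.

## Working session

There is one attempt and no reset: what is moved stays moved. The work goes in short steps, Python scripts to look and compute and a shell command to move; the robot and the scene stay as the last step left them, time stands still between calls to the robot, and variables do not carry over. Pictures are saved under pics/ and viewed, at most 10 in all, crops included, and the job is handed in when it is done.

```bash
ls; mkdir -p pics
python3 - <<'E'
from cell import env
import cv2,numpy as np
o=env.get_obs();print(o['time_s'],o['tool_pos'],o['tool_rot'],o['force'],o['grip_width'],env.tip_reach)
for n in("scene","top"):
    c=env.read_camera(n);cv2.imwrite(f'pics/{n}0.png',c['color']);print(n,c['fx'],c['cx'],c['cy'],c['dist'],np.round(c['world_from_camera'],3).tolist())
E
```

```text
cell.py
pics
steer.py
0.0 [0.14860118 0.63225257 0.23846675] [-1.79892050e+02  6.56884116e-03  1.66780687e+02] [-1.02610886 -0.3669197  -0.7793556 ] 0.08699159560772335 0.017
scene 382.4618782116969 253.47147802267838 190.23910575290296 [-0.06005493  0.          0.          0.          0.        ] [[-0.563, -0.343, 0.752, -0.071], [-0.827, 0.235, -0.511, 0.554], [-0.002, -0.909, -0.416, 0.435], [0.0, 0.0, 0.0, 1.0]]
top 404.9177277950535 255.98095607378852 188.8516589621093 [0.04609156 0.         0.         0.         0.        ] [[0.006, -0.998, 0.063, 0.479], [-1.0, -0.005, 0.017, 0.096], [-0.017, -0.063, -0.998, 1.053], [0.0, 0.0, 0.0, 1.0]]
```

View pics/top0.png

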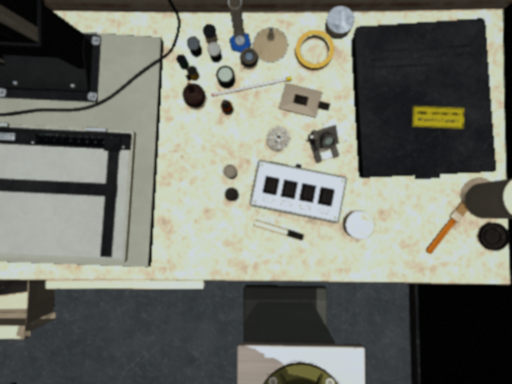

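View pics/scene0.png

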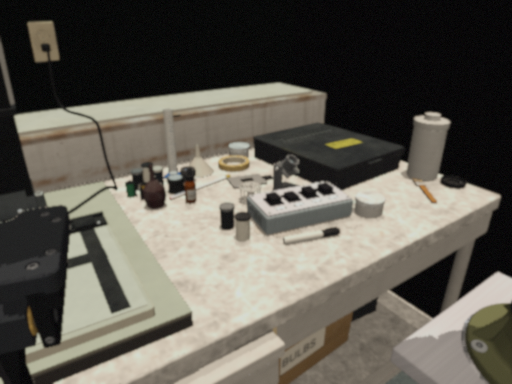

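The top view shows the box centred near (299,190), with its keys at about (271,184), (289,188), (307,192) and (325,196). The marker is in front of it at (278,230), the tin at (358,224), the cans at (231,172) and (232,194), the reel at (278,138) and the scope at (324,143).

```bash
cat > h.py <<'E'
from cell import env
import cv2,numpy as np
def cast(c,px,z):
    K=np.array([[c['fx'],0,c['cx']],[0,c['fy'],c['cy']],[0,0,1]])
    u=cv2.undistortPoints(np.array(px,float).reshape(-1,1,2),K,np.array(c['dist'])).reshape(-1,2)
    T=np.array(c['world_from_camera']);d=np.c_[u,np.ones(len(u))]@T[:3,:3].T;o=T[:3,3]
    return o+d*((z-o[2])/d[:,2])[:,None]
E
python3 - <<'E'
from h import *
c=env.read_camera('top');im=c['color'];g=im.max(2).astype(int);s=g-im.min(2)
hull=np.array([[258,160],[348,178],[341,223],[249,204]])
roi=cv2.fillConvexPoly(np.zeros(g.shape,np.uint8),hull,1)
# plate: bluish-white
m=((im[...,0].astype(int)>=im[...,2]-2)&(g>150)).astype(np.uint8)*roi
cs,_=cv2.findContours(m,0,1);k=max(cs,key=cv2.contourArea);r=cv2.minAreaRect(cv2.convexHull(k));print('plate',r)
P=cast(c,cv2.boxPoints(r),.052);print(P.round(4),np.linalg.norm(np.diff(P,axis=0),axis=1),P.mean(0))
d=((g<90)*roi).astype(np.uint8)
# only blobs inside the plate
cs,_=cv2.findContours(d,0,1)
Q=[]
for k in cs:
    a=cv2.contourArea(k)
    if a<60:continue
    r=cv2.minAreaRect(k);q=cast(c,[r[0]],.066)[0];Q.append(q);print(a,np.round(r[0],1),np.round(r[1],1),r[2],q.round(4))
Q=np.array(Q);Q=Q[np.argsort(-Q[:,1])];print(np.linalg.norm(np.diff(Q,axis=0),axis=1),'yaw',np.degrees(np.arctan2(-(Q[0]-Q[-1])[0],(Q[0]-Q[-1])[1])),Q.mean(0))
z=cv2.resize(im[120:250,210:390],None,fx=4,fy=4,interpolation=cv2.INTER_CUBIC)
cv2.drawContours(z,[((cv2.boxPoints(cv2.minAreaRect(k))-[210,120])*4).astype(int) for k in cs if cv2.contourArea(k)>60],-1,(0,0,255),1)
cv2.imwrite('pics/top1.png',z)
E
```

```text
plate ((298.0759582519531, 190.67337036132812), (91.23075103759766, 44.95705795288086), 11.040940284729004)
[[ 0.5046  0.1305  0.052 ]
 [ 0.6145  0.1099  0.052 ]
 [ 0.5718 -0.1112  0.052 ]
 [ 0.4632 -0.0894  0.052 ]] [0.11177108 0.22517971 0.11082102] [0.53852975 0.00993806 0.052     ]
172.0 [325.6 196.1] [12.6 15.7] 11.309932708740234 [ 0.5246 -0.056   0.066 ]
172.5 [307.2 192.4] [12.4 15.7] 11.309932708740234 [ 0.5332 -0.0115  0.066 ]
169.0 [288.9 188.8] [12.4 15.7] 11.309932708740234 [0.5419 0.0328 0.066 ]
166.5 [270.6 185.1] [12.2 15.7] 11.309932708740234 [0.5507 0.0776 0.066 ]
[0.04563611 0.04523007 0.04527456] yaw -11.060141802588152 [0.53760227 0.0107439  0.066     ]
```

View pics/top1.png

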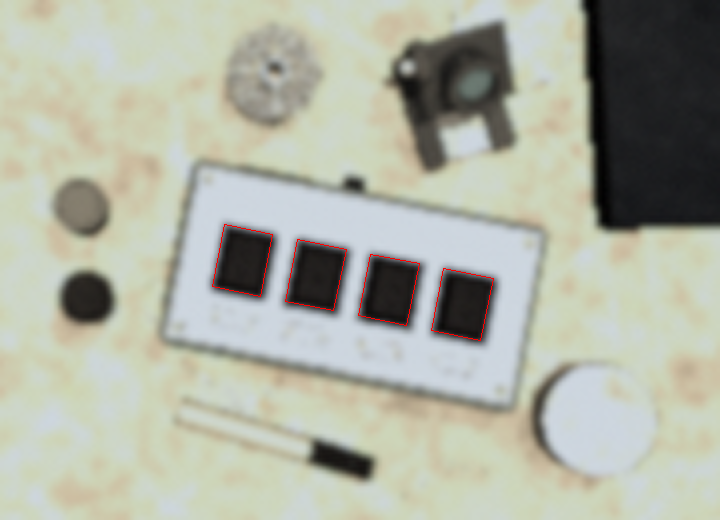

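The rows check out: pitch is 45.4 mm against the given 46, the plate is 0.111 x 0.225, and yaw is -11.06°. Box centre is (0.538, 0.0105). Next I work out the shift to above key_1.

```bash
cat > go.py <<'E'
import sys
from h import *
from scipy.spatial.transform import Rotation as R
def rel(k,ztip):
    o=env.get_obs();y=np.radians(-11.06);c=np.array([.538,.0105])
    t=np.r_[c+[.069,.023,-.023,-.069][k-1]*np.array([-np.sin(y),np.cos(y)]),ztip+env.tip_reach]
    r=R.from_euler('xyz',o['tool_rot'],degrees=True);ax=r.apply([0,1,0]);a=np.degrees(np.arctan2(ax[1],ax[0]))
    print('target',t.round(4),'shift',r.inv().apply(t-o['tool_pos']).round(4),'turn',round(-(78.94-a),2),'tip z',round(o['tool_pos'][2]-.017,4),'F',np.round(o['force'],2))
rel(int(sys.argv[1]),float(sys.argv[2]))
E
python3 go.py 1 0.14
```

```text
target [0.5512 0.0782 0.157 ] shift [-0.5187 -0.4472  0.0824] turn -2.16 tip z 0.2217 F [ 0.36 -0.18  0.93]
```
Force noise ~1N. Hmm. Average? New reading each control period.

The manual's scale: shifts go in units of 100 mm and turns go in units of 5 degrees. Converting my numbers, -0.26 m is -2.6, -0.22 m is -2.2, -2.2 degrees is -0.44.

```bash
python3 steer.py '{"tx":[-2.6, -2.6, -2.6, -2.6, -2.6, -2.6, -2.6, -2.6], "ty":[-2.2, -2.2, -2.2, -2.2, -2.2, -2.2, -2.2, -2.2], "tz":[0, 0, 0, 0, 0, 0, 0, 0], "turn":[-0.44, -0.44, -0.44, -0.44, -0.44, -0.44, -0.44, -0.44], "jaw":[0, 0, 0, 0, 0, 0, 0, 0]}' 20; python3 go.py 1 0.14
```

```text
time_s: 0.82
tool_pos: [0.3479, 0.363, 0.2395]
tool_rot: [180.0, -0.0, 169.0]
force: [0.3, 0.6, -0.2]
grip_width: 0.0415
grasp_force: 0.0
target [0.5512 0.0782 0.157 ] shift [-0.254  -0.2407  0.0824] turn 0.04 tip z 0.2225 F [ 0.3   0.56 -0.17]
```

To row units: -0.254 m is -2.54, -0.24 m is -2.4.

```bash
python3 steer.py '{"tx":[-2.54, -2.54, -2.54, -2.54, -2.54, -2.54, -2.54, -2.54], "ty":[-2.4, -2.4, -2.4, -2.4, -2.4, -2.4, -2.4, -2.4], "tz":[0.6, 0.6, 0.6, 0.6, 0.6, 0.6, 0.6, 0.6], "turn":[0, 0, 0, 0, 0, 0, 0, 0], "jaw":[0, 0, 0, 0, 0, 0, 0, 0]}'; python3 go.py 1 0.14
```

```text
time_s: 1.48
tool_pos: [0.5391, 0.096, 0.1829]
tool_rot: [180.0, 0.0, 169.0]
force: [0.7, 1.0, 0.4]
grip_width: 0.0007
grasp_force: 0.0
target [0.5512 0.0782 0.157 ] shift [-0.0153 -0.0152  0.0259] turn 0.05 tip z 0.1659 F [0.67 1.   0.35]
```

```bash
python3 steer.py '{"tx":[0, 0], "ty":[0, 0], "tz":[0, 0], "turn":[0, 0], "jaw":[0, 0]}' >/dev/null; python3 go.py 1 0.10
```

```text
target [0.5512 0.0782 0.117 ] shift [-0.0154 -0.0136  0.0654] turn -0.31 tip z 0.1654 F [-0.2   1.54 -0.5 ]
```

```bash
python3 steer.py '{"tx":[-0.15, -0.15, -0.15, -0.15, -0.15], "ty":[-0.14, -0.14, -0.14, -0.14, -0.14], "tz":[0.3, 0.65, 0.8, 0.8, 0.8], "turn":[0, 0, 0, 0, 0], "jaw":[0, 0, 0, 0, 0]}'; python3 go.py 1 0.068
python3 - <<'E'
from h import *
for n in("scene","top"):
    c=env.read_camera(n);im=c['color']
    z=im[130:260,200:400] if n=='scene' else im[120:250,210:390]
    cv2.imwrite(f'pics/{n}2.png',cv2.resize(z,None,fx=4,fy=4,interpolation=cv2.INTER_CUBIC))
E
python3 go.py 1 0.068
```

```text
time_s: 2.07
tool_pos: [0.5495, 0.0827, 0.1027]
tool_rot: [-180.0, -0.1, 169.1]
force: [0.6, 0.8, 0.5]
grip_width: 0.0006
grasp_force: 0.0
target [0.5512 0.0782 0.085 ] shift [-0.0026 -0.0041  0.0177] turn 0.16 tip z 0.0857 F [0.55 0.8  0.55]
target [0.5512 0.0782 0.085 ] shift [-0.0007 -0.0043  0.0198] turn 0.14 tip z 0.0878 F [-0.2  -0.33  0.92]
```

View pics/scene2.png

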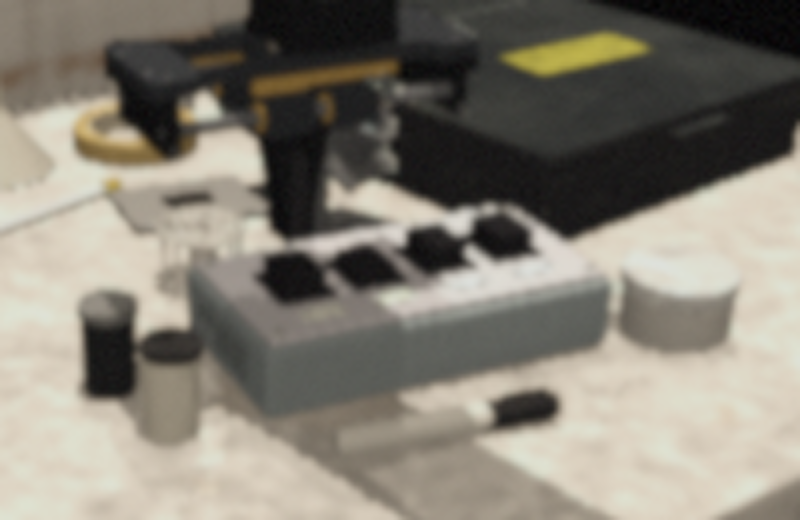

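The scene view shows the closed fingertips at about (295,235) in the crop, just above key_1 at (293,275), and nothing is touched. I fix the last few millimetres sideways and go down in small steps.

```bash
python3 steer.py '{"tx":[-0.01, -0.01, -0.01, -0.01, -0.01], "ty":[-0.04, -0.04, -0.04, -0.04, -0.04], "tz":[0, 0.1, 0.16, 0.16, 0.16], "turn":[0, 0, 0, 0, 0], "jaw":[0, 0, 0, 0, 0]}'; python3 go.py 1 0.068; python3 steer.py '{"tx":[0, 0], "ty":[0, 0], "tz":[0.01, 0.01], "turn":[0, 0], "jaw":[0, 0]}'|egrep 'tool_pos|force';python3 steer.py '{"tx":[0, 0], "ty":[0, 0], "tz":[0.01, 0.01], "turn":[0, 0], "jaw":[0, 0]}'|egrep 'tool_pos|force'
```

```text
time_s: 2.58
tool_pos: [0.5502, 0.0771, 0.0866]
tool_rot: [-180.0, -0.1, 169.0]
force: [-0.2, 0.0, 0.1]
grip_width: 0.0004
grasp_force: 0.0
target [0.5512 0.0782 0.085 ] shift [-0.0008  0.0013  0.0016] turn 0.03 tip z 0.0696 F [-0.22  0.    0.11]
tool_pos: [0.5508, 0.0771, 0.0862]
force: [-0.6, 1.3, -1.0]
grasp_force: 0.0
tool_pos: [0.551, 0.0772, 0.0854]
force: [0.2, 0.7, 2.2]
grasp_force: 0.9
```

```bash
for i in 1 2; do python3 steer.py '{"tx":[0, 0], "ty":[0, 0], "tz":[0.01, 0.01], "turn":[0, 0], "jaw":[0, 0]}'|egrep 'tool_pos|^force'; python3 steer.py '{"tx":[0], "ty":[0], "tz":[0], "turn":[0], "jaw":[0]}'|egrep 'tool_pos|^force'; done
```

```text
tool_pos: [0.551, 0.0772, 0.0844]
force: [-0.4, -0.6, 2.0]
tool_pos: [0.5509, 0.0772, 0.0844]
force: [-0.3, 1.1, 2.0]
tool_pos: [0.551, 0.0772, 0.0833]
force: [0.0, 0.2, 2.3]
tool_pos: [0.551, 0.0772, 0.0833]
force: [0.4, 0.2, 2.8]
```

key_1 gives way under about 2.3 N from tip z 0.0685, so it is up. On to key_2.

To row units: -0.046 m is -0.46, -0.03 m is -0.3.

```bash
python3 steer.py '{"tx":[0, 0, 0, 0, 0, 0, 0], "ty":[0, -0.3, -0.46, -0.46, -0.46, -0.46, -0.46], "tz":[-0.16, -0.16, -0.16, -0.16, -0.1, -0.04, -0.04], "turn":[0, 0, 0, 0, 0, 0, 0], "jaw":[0, 0, 0, 0, 0, 0, 0]}'|egrep 'time|tool_pos|^force'; python3 go.py 2 0.068; for i in 1 2 3 4; do python3 steer.py '{"tx":[0, 0], "ty":[0, 0], "tz":[0.01, 0.01], "turn":[0, 0], "jaw":[0, 0]}'|egrep 'tool_pos|^force'; done
```

```text
time_s: 4.0
tool_pos: [0.5407, 0.0332, 0.0852]
force: [-0.2, 0.2, -0.2]
target [0.5424 0.0331 0.085 ] shift [-0.0017  0.0002  0.0002] turn 0.13 tip z 0.0682 F [-0.25  0.18 -0.25]
tool_pos: [0.5417, 0.0328, 0.0856]
force: [0.2, -0.1, -0.4]
tool_pos: [0.5419, 0.0323, 0.0851]
force: [0.7, 0.4, -0.1]
tool_pos: [0.5419, 0.032, 0.0841]
force: [0.2, -0.0, 0.2]
tool_pos: [0.5419, 0.032, 0.0831]
force: [0.1, 0.3, 0.3]
```

No force here at the height where key_1 pushed back. I keep stepping down until it touches.

```bash
for i in 1 2 3; do python3 steer.py '{"tx":[0, 0], "ty":[0, 0], "tz":[0.01, 0.01], "turn":[0, 0], "jaw":[0, 0]}'|egrep 'tool_pos|^force'; done; python3 steer.py '{"tx":[0, 0], "ty":[0, 0], "tz":[0.005, 0.005], "turn":[0, 0], "jaw":[0, 0]}'|egrep 'tool_pos|^force'
```

```text
tool_pos: [0.5418, 0.032, 0.082]
force: [-0.9, 0.2, 0.1]
tool_pos: [0.5418, 0.0319, 0.081]
force: [-0.3, 0.1, 0.3]
tool_pos: [0.5418, 0.032, 0.08]
force: [0.2, -0.1, -0.9]
tool_pos: [0.5419, 0.032, 0.0797]
force: [-0.3, -0.5, -0.1]
```

```bash
for i in 1 2 3; do python3 steer.py '{"tx":[0, 0], "ty":[0, 0], "tz":[0.005, 0.005], "turn":[0, 0], "jaw":[0, 0]}'|egrep 'tool_pos|^force'; done
```

```text
tool_pos: [0.5419, 0.032, 0.0794]
force: [-0.9, 0.4, 2.7]
tool_pos: [0.5419, 0.032, 0.0788]
force: [-1.2, -0.5, 4.2]
tool_pos: [0.5419, 0.032, 0.0782]
force: [-1.5, -0.1, 3.9]
```

key_2 touches 6 mm lower (tip about 0.0625) and resists, so it is the latched one. key_3 and key_4 still have to be tapped.

To row units: -0.021 m is -0.21, -0.0085 m is -0.085.

```bash
python3 steer.py '{"tx":[0, 0, 0, 0, 0, 0, 0], "ty":[0, -0.3, -0.46, -0.46, -0.46, -0.46, -0.46], "tz":[-0.21, -0.21, -0.21, -0.21, -0.15, -0.085, -0.085], "turn":[0, 0, 0, 0, 0, 0, 0], "jaw":[0, 0, 0, 0, 0, 0, 0]}'|egrep 'time|tool_pos|^force'; python3 go.py 3 0.068; for i in 1 2 3 4; do python3 steer.py '{"tx":[0, 0], "ty":[0, 0], "tz":[0.01, 0.01], "turn":[0, 0], "jaw":[0, 0]}'|egrep 'tool_pos|^force'; done
```

```text
time_s: 6.42
tool_pos: [0.5326, -0.0119, 0.085]
force: [-0.5, 0.5, 1.6]
target [ 0.5336 -0.0121  0.085 ] shift [-0.001 -0.    -0.   ] turn 0.14 tip z 0.068 F [-0.53  0.53  1.63]
tool_pos: [0.5327, -0.012, 0.0852]
force: [-1.1, 0.8, 1.2]
tool_pos: [0.5332, -0.0124, 0.0846]
force: [-0.5, 1.5, 2.3]
tool_pos: [0.5333, -0.0127, 0.0837]
force: [-0.4, 1.9, 1.1]
tool_pos: [0.5334, -0.0129, 0.0828]
force: [-0.2, 1.8, 2.1]
```

key_3 pushes back from tip 0.068, so it is up. Now key_4.

To row units: -0.046 m is -0.46, -0.03 m is -0.3.

```bash
python3 steer.py '{"tx":[0, 0, 0, 0, 0, 0, 0], "ty":[0, -0.3, -0.46, -0.46, -0.46, -0.46, -0.46], "tz":[-0.16, -0.16, -0.16, -0.16, -0.1, -0.04, -0.04], "turn":[0, 0, 0, 0, 0, 0, 0], "jaw":[0, 0, 0, 0, 0, 0, 0]}'|egrep 'time|tool_pos|^force'; python3 go.py 4 0.068; for i in 1 2 3 4; do python3 steer.py '{"tx":[0, 0], "ty":[0, 0], "tz":[0.01, 0.01], "turn":[0, 0], "jaw":[0, 0]}'|egrep 'tool_pos|^force'; done
```

```text
time_s: 7.67
tool_pos: [0.5238, -0.0573, 0.0851]
force: [-1.3, -0.0, 1.6]
target [ 0.5248 -0.0572  0.085 ] shift [-0.0009  0.0003  0.0001] turn 0.12 tip z 0.0681 F [-1.27 -0.05  1.61]
tool_pos: [0.5239, -0.0574, 0.0851]
force: [-2.1, 1.7, 1.8]
tool_pos: [0.5243, -0.0576, 0.0845]
force: [-0.6, 1.7, 1.8]
tool_pos: [0.5245, -0.0578, 0.0837]
force: [-1.1, 2.6, 2.4]
tool_pos: [0.5246, -0.058, 0.0827]
force: [-0.8, 2.3, 2.3]
```

key_4 is up too. Back over key_2 for the full press.

To row units: 0.092 m is 0.92, -0.02 m is -0.2.

```bash
python3 steer.py '{"tx":[0, 0, 0, 0, 0, 0, 0, 0], "ty":[0, 0.35, 0.7, 0.92, 0.92, 0.92, 0.92, 0.92], "tz":[-0.2, -0.2, -0.2, -0.2, -0.2, -0.1, 0, 0], "turn":[0, 0, 0, 0, 0, 0, 0, 0], "jaw":[0, 0, 0, 0, 0, 0, 0, 0]}'|egrep 'time|tool_pos|^force'; python3 go.py 2 0.062; for i in 1 2 3; do python3 steer.py '{"tx":[0, 0], "ty":[0, 0], "tz":[0.02, 0.02], "turn":[0, 0], "jaw":[0, 0]}'|egrep 'tool_pos|^force'; done
```

```text
time_s: 9.0
tool_pos: [0.5402, 0.0301, 0.08]
force: [0.3, 0.2, -0.0]
target [0.5424 0.0331 0.079 ] shift [-0.0016  0.0033  0.001 ] turn -0.08 tip z 0.063 F [ 0.29  0.21 -0.04]
tool_pos: [0.5413, 0.0304, 0.08]
force: [-1.2, -0.6, -0.1]
tool_pos: [0.542, 0.0309, 0.0789]
force: [-1.4, -2.0, 3.1]
tool_pos: [0.5421, 0.031, 0.0769]
force: [-0.4, -2.9, 3.9]
```

```bash
for i in 1 2 3; do python3 steer.py '{"tx":[0, 0], "ty":[0, 0], "tz":[0.01, 0.01], "turn":[0, 0], "jaw":[0, 0]}'|egrep 'tool_pos|^force'; done
```

```text
tool_pos: [0.5422, 0.0313, 0.0759]
force: [-1.2, -3.8, 3.3]
tool_pos: [0.5423, 0.0315, 0.0749]
force: [-1.8, -3.3, 5.2]
tool_pos: [0.5423, 0.0315, 0.0749]
force: [-4.3, -4.5, 11.6]
```

The end stop is reached at tip 0.058, where the force jumps to 11.6 N. I let go straight up, then clear the view to check.

```bash
python3 steer.py '{"tx":[0, 0, 0, 0, 0, 0, 0], "ty":[0, 0, 0, 0, 0, 0, 0], "tz":[-0.1, -0.3, -0.7, -1.1, -1.5, -1.5, -1.5], "turn":[0, 0, 0, 0, 0, 0, 0], "jaw":[0, 0, 0, 0, 0, 0, 0]}'
python3 - <<'E'
from h import *
for n in("scene","top"):
    c=env.read_camera(n);im=c['color']
    z=im[130:260,200:400] if n=='scene' else im[120:250,210:390]
    cv2.imwrite(f'pics/{n}3.png',cv2.resize(z,None,fx=4,fy=4,interpolation=cv2.INTER_CUBIC))
E
```

```text
time_s: 10.58
tool_pos: [0.5435, 0.0335, 0.2264]
tool_rot: [179.8, 0.3, 169.1]
force: [0.5, 0.5, -0.9]
grip_width: 0.0002
grasp_force: 0.0
```

View pics/scene3.png

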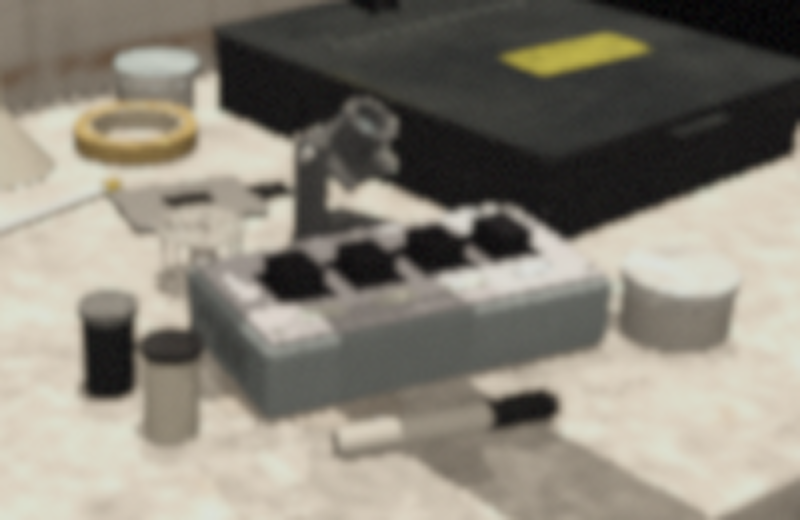

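The scene view shows all four key tops, at about (293,255), (366,244), (435,230) and (500,218), on one straight line. key_2 is up, and the things round the box stand where they were. I hand the job in.

```bash
python3 -c "
from cell import env
print(env.sign_off())"
```

```text
the job is handed in; nothing more can be done
None
```

I tapped all four keys from left to right, found key_2 latched, pressed it once to its end stop and let it spring up; the last picture shows all four keys up and nothing round the box disturbed, and the job is handed in.

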